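Take the left-hand burr nut off the coffee grinder

TASK

The coffee grinder's hopper is off so that the burr can be cleaned: loosen the ring nut on the spindle, which has a left-hand thread (it loosens clockwise seen from above), lift it off the spindle and set it down flat and the same way up in the shallow metal parts tray. The thread is soft: let the nut rise as it unscrews and never force, push or pull it hard against its thread, do not drop it, and leave the jug, tamper and brush alone.

Things in the scene. Friction and masses are not known exactly. Their poses are not given: they have to be found in the camera images.
- grinder: Low aluminium coffee grinder without hopper, fixed to the counter: round housing 168 mm across, dark burr disc on top (upper face 81 mm above the counter), motor case (130 mm wide, 92 mm high) out to 220 mm on its +x side, spout on -x. Origin on the counter under the spindle axis, z up. A hub 46 mm across rises from the burr to the nut; nothing else stands above 92 mm
- spindle_tip (a point): centre of the spindle's top end, 126 mm above the counter, inside the nut's hole; the nut is off when its underside is above this. Steep worn left-hand thread, about 1.5 mm play, pressed by a sprung washer (about 5 N). Turned clockwise from above the nut climbs several mm per radian (lead not known: feel for it), stays up when let go (bar its play), and can be lifted straight off after 1.2 to 1.9 rad
- nut_center (a point): centre (half-way up) of the loose ring nut: fluted dark steel ring 54 mm across, 36 mm high, hole 36 mm, 110 to 230 g, z along its axis. At the start its underside is about 101 mm above the counter and its top 11 mm above the spindle tip. More than 25 N between nut and grinder spoils the thread
- tray: shallow open aluminium tray fixed on the counter, outside 200 (its x) by 140 (y) by 18 mm high, walls 4 mm, inner floor about 4 mm above the counter; origin under its centre
- jug_mid (a point): steel jug 76 mm across, 100 mm high with a side handle, half-way up its axis; to be left alone
- tamper_mid (a point): dark wooden tamper 58 mm across, 85 mm high, a point on its axis 40 mm up; to be left alone
- brush: cleaning brush lying on the counter; to be left alone
Mind the look-alikes: they are no part of the job. Of the things like the part that bears nut_center, leave any that is pink or turquoise; of the rest the larger one is meant.

How it is judged:
On the way:
1. the nut has been unscrewed and lifted clear above the spindle tip (z of nut_center in the frame of spindle_tip above 0.019 m and horizontal distance between nut_center and spindle_tip below 0.03 m), for 0.05 s.
At the end, for the whole second after the job is handed in: the nut stands flat (within 0.1 rad, same way up) and still on the floor of the parts tray, wholly inside its walls (x of nut_center in the frame of tray between -0.07 and 0.07 m and y of nut_center in the frame of tray between -0.04 and 0.04 m and z of nut_center in the frame of tray below 0.027 m and angle between nut_center's own z axis and vertical below 0.1 rad and linear speed of nut below 0.02 m/s); the robot touches nothing.
It fails at once if the nut was forced against its thread or the grinder (over 25 N) (contact force between nut and grinder above 25 N).
It fails at once if the nut was dropped (falling faster than 0.6 m/s out of the gripper) (linear speed of nut above 0.6 m/s and contact force between the fingers and nut below 0.1 N).
It fails at once if the jug, tamper or brush was moved by more than 30 mm (distance of any of jug_mid, tamper_mid, brush from where it was at the start of the episode above 0.03 m).
It also fails if it takes over 64 s, if anything falls off the work surface, if the arm or the gripper's body presses on something with over 40 N, if the wrist force passes 120 N, or if a joint passes its speed limit or range.

ROBOT

A 6-joint arm with a two-finger parallel gripper is mounted at the origin on the work surface. World frame = base frame: x ahead of the robot, y to its left, z up, the work surface at z = 0. Lengths are in m, angles in rad, forces in N, time in s.
With the tool pointing down it reaches from about 0.35 to 0.875 m from the base axis. Payload 15.5 kg.
Tool frame: the origin (TCP) lies midway between the tips of the shut fingers; the grasp point (between the pads) lies 19 mm behind it; x points along the fingers, y is the direction in which the jaws open and shut, and the axes are right-handed (so a half turn about x gives the same grasp; the last joint's range is limited). The gripper opens to 85 mm and grips with 20 to 120 N. Pads are 22 mm wide; open, the fingers measure 114 mm over their backs; the gripper's body (76 mm by 85 mm) begins 54 mm behind the grasp point. The pads swing forward as they close: fully open they stand 13 mm farther back than shut.
Start: joints at [1.171, 0.494, 1.345, -0, 1.302, -0.096], TCP at [0.187, 0.596, 0.231] pointing down, gripper open.
Joint ranges: [-2.91, 2.91], [-0.82, 2.16], [0.22, 2.67], [-1.22, 4.37], [0.12, 2.79], [-3.08, 3.08]. Speed limits (rad/s): [1.89, 1.89, 2.57, 3.01, 3.01, 3.01].

INTERFACE

Orientations are given as [roll, pitch, yaw] about the fixed x, y, z axes, in that order (R = Rz(yaw) Ry(pitch) Rx(roll)).
In Python, from cell import arm, imaging, models gives the robot as it stands. The module is installed in compiled form; this text tells all that it offers.
- The arm moves only by the tool drive_tool, never from a script. Its argument "motion" is a list of rows, each a list of 7 numbers: the turn, a rotation vector about the world's x, y, z in degrees, then the shift along the world's x, y, z in m, then the finger opening in m, from 0 to 0.0854. A call has 1 to 5 rows; each row is the pose to reach, as a shift and turn from the pose commanded when the call began; what a row does not reach only later rows make up. A row lasts 1/10 s, in which the tool goes at most 50 mm and 8.59 degrees, less where a joint would pass 70% of its speed; a pose out of reach is approached as far as the arm can. A call with a gripper value outside its range is refused whole. The fingers move at their own pace and stop on an object; the grip force is fixed at half the most. Time passes only in rows, so rows that repeat a pose let the fingers close. It gives the time, the measured TCP pose, the force and the opening at its end, in the units of the state.
- arm.get_state(): the state, without advancing time (a new reading comes with each control period).
- imaging.snapshot(name): name is "scene" or "side" or "wrist"; returns a dict with "frame" (480x640x3 uint8, blue, green, red), "fov_y" (degrees; the focal length in pixels is half the picture's height over the tangent of half this angle, whatever the lens; pixels are square), "cx", "cy" (the principal point, pixels), "world_from_camera" (4x4, takes a point from camera to world coordinates). Camera axes: x right, y down, z forward; pixel columns grow to the right and rows downward; lengths in m; the calibration is good to about 2 mm. A picture is of the moment at which its call begins. There is no depth.
- arm.close_job(): hands the job in, once; it reports no verdict.
Trained networks look in a picture, given as the dict that the camera call returned (one of the last four; its "shot" number tells which), for a name from the list of things; names that differ only in an ending like _2 or _b are one class to them, and where a whole thing is asked for, a point or a joint stands for the part that bears it (a point fixed in the world has none). Each returns a list of dicts, best first, with "score" (0 to 1); they miss things now and then, are a little off and sometimes report something else, mostly with a low value. They report only what shows in the picture. A call takes as long as a camera call. They do not tell look-alikes from the thing itself.
- models.trace(target, picture): "pixels" (480x640 bool, what is visible of it) and "bbox" ([centre column, centre row, width, height] in pixels, round what is visible of it).
The state is a dict: "clock": time; "joint_positions": joint angles; "dq": joint speeds; "effort": joint torques, N m; "tcp_pos": TCP position; "orientation": TCP orientation; "contact_force": force on the tool from outside, world axes, zero at the start; "moment": the same for the moment, N m; "grip_width": finger opening in m.
Only numpy, scipy, OpenCV 4.12 (cv2) and the standard library are available. Lean on these libraries where they do the work, as an engineer would, in place of code of your own. Each camera call takes 0.05 s, during which the arm holds its last target.

## Working session

There is one attempt and no reset: what is moved stays moved. The work goes in short steps, Python scripts to look and compute and a tool call to move; the robot and the scene stay as the last step left them, time stands still between calls to the robot, and variables do not carry over. Pictures are saved under pics/ and viewed, and the job is handed in when it is done.

Besides the shell and the picture viewer there is one more tool, called in YAML: its name, and indented under it one key for each argument. drive_tool: Moves the arm, as the interface text tells. Its arguments: {"type":"object","properties":{"motion":{"type":"array"}},"required":["motion"]}

```bash
mkdir -p pics
cat > h.py <<'E'
import numpy as np, cv2
from cell import arm, imaging, models
def K(p):
    f=240/np.tan(np.radians(p["fov_y"])/2); return f,p["cx"],p["cy"]
def ray(p,u,v):
    f,cx,cy=K(p); T=np.array(p["world_from_camera"])
    d=T[:3,:3]@np.array([(u-cx)/f,(v-cy)/f,1]); return T[:3,3],d
def atz(p,u,v,z):
    o,d=ray(p,u,v); return o+d*(z-o[2])/d[2]
def proj(p,X):
    f,cx,cy=K(p); T=np.array(p["world_from_camera"])
    c=T[:3,:3].T@(np.array(X)-T[:3,3]); return np.array([f*c[0]/c[2]+cx,f*c[1]/c[2]+cy])
def tri(a,b):
    (p,u,v),(q,s,t)=a,b
    o1,d1=ray(p,u,v);o2,d2=ray(q,s,t)
    A=np.stack([d1,-d2],1);x=np.linalg.lstsq(A,o2-o1,rcond=None)[0]
    P,Q=o1+d1*x[0],o2+d2*x[1]; return (P+Q)/2,np.linalg.norm(P-Q)
E
python3 - <<'E'
from h import *
for n in("scene","side","wrist"):
    p=imaging.snapshot(n); cv2.imwrite(f"pics/{n}0.png",p["frame"])
    print(n,p["fov_y"],p["cx"],p["cy"],np.round(p["world_from_camera"],3).tolist())
    for t in("nut_center","tray","grinder","jug_mid","tamper_mid","brush"):
        print(t,[(round(r["score"],2),np.round(r["bbox"]).tolist()) for r in models.trace(t,p)])
print(arm.get_state())
E
```

```text
scene 55.6785531447987 316.79176192056235 240.6488195893186 [[-0.168, 0.75, -0.639, 1.236], [0.986, 0.128, -0.108, 0.091], [0.001, -0.648, -0.761, 0.895], [0.0, 0.0, 0.0, 1.0]]
nut_center [(0.96, [334.0, 223.0, 26.0, 34.0]), (0.88, [262.0, 251.0, 23.0, 23.0]), (0.79, [277.0, 224.0, 16.0, 17.0]), (0.63, [395.0, 242.0, 22.0, 20.0])]
tray [(0.88, [449.0, 251.0, 68.0, 74.0]), (0.2, [334.0, 221.0, 27.0, 29.0]), (0.18, [320.0, 268.0, 94.0, 128.0])]
grinder [(0.82, [322.0, 267.0, 94.0, 128.0]), (0.41, [458.0, 317.0, 28.0, 32.0])]
jug_mid [(0.97, [231.0, 210.0, 50.0, 49.0])]
tamper_mid [(0.61, [459.0, 317.0, 29.0, 28.0])]
brush [(0.84, [174.0, 287.0, 82.0, 41.0])]
side 48.152532300405554 309.91245171270117 247.7348305336538 [[-0.976, -0.154, 0.154, 0.427], [-0.217, 0.706, -0.674, 0.656], [-0.005, -0.691, -0.722, 0.822], [0.0, 0.0, 0.0, 1.0]]
nut_center [(0.86, [338.0, 228.0, 24.0, 27.0]), (0.78, [350.0, 370.0, 26.0, 26.0]), (0.7, [385.0, 242.0, 23.0, 21.0]), (0.64, [342.0, 257.0, 35.0, 38.0])]
tray [(0.79, [336.0, 435.0, 141.0, 90.0])]
grinder [(0.64, [312.0, 278.0, 184.0, 120.0])]
jug_mid [
[... 447 characters left out ...]
amper_mid []
brush []
{'clock': 1.05, 'joint_positions': array([ 1.17146931e+00,  4.93573632e-01,  1.34552244e+00, -6.66810512e-06,
        1.30248677e+00, -9.54797859e-02]), 'dq': array([-4.92461317e-04,  2.53485455e-04, -8.25290434e-04,  5.95954025e-05,
       -3.60888216e-05, -1.07560946e-03]), 'effort': array([ 1.43009413e-03, -8.82037926e+01, -3.84253120e+01, -2.35598354e-04,
        1.30944722e-03,  1.44542960e-04]), 'tcp_pos': array([0.18698041, 0.59636864, 0.23128576]), 'orientation': array([0.89539297, 1.57078459, 0.59154751]), 'contact_force': array([ 0.51470802,  0.02818182, -0.29640544]), 'moment': array([ 0.06897165, -0.04211259,  0.04339373]), 'grip_width': 0.08564218616288496}
```

View pics/scene0.png

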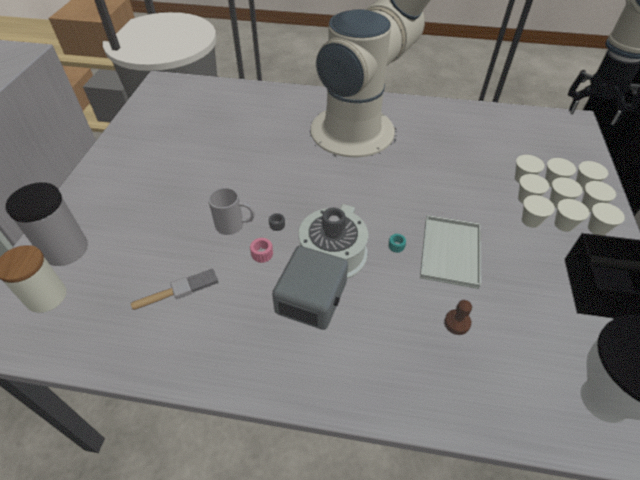

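View pics/side0.png

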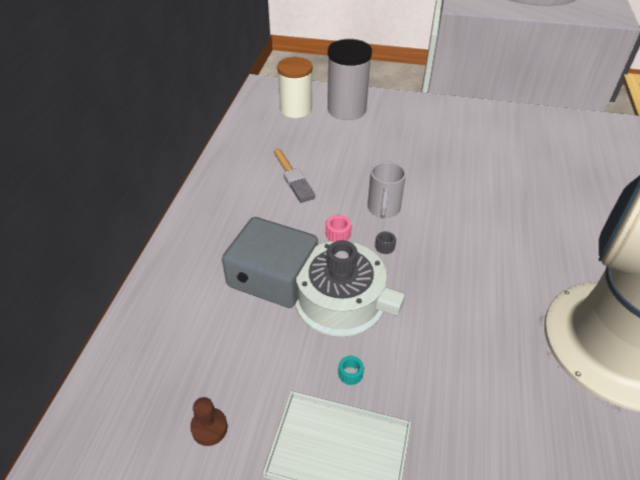

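Run:
```python
import cv2,numpy as np
a=cv2.imread("pics/scene0.png")[190:350,230:500];b=cv2.imread("pics/side0.png")[200:480,200:440]
a=cv2.resize(a,None,fx=2.9,fy=2.9,interpolation=3)[:, :790];cv2.imwrite("pics/c1.png",a)
cv2.imwrite("pics/c2.png",cv2.resize(b,None,fx=2.1,fy=2.1,interpolation=3))
```

```text
(no output)
```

View pics/c1.png

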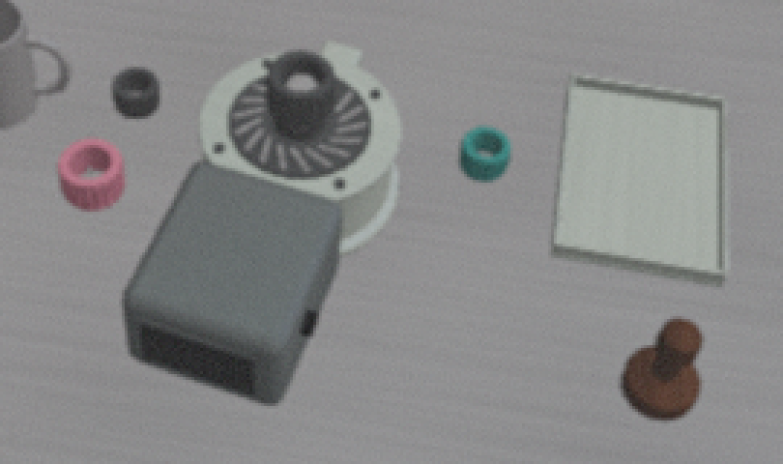

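View pics/c2.png

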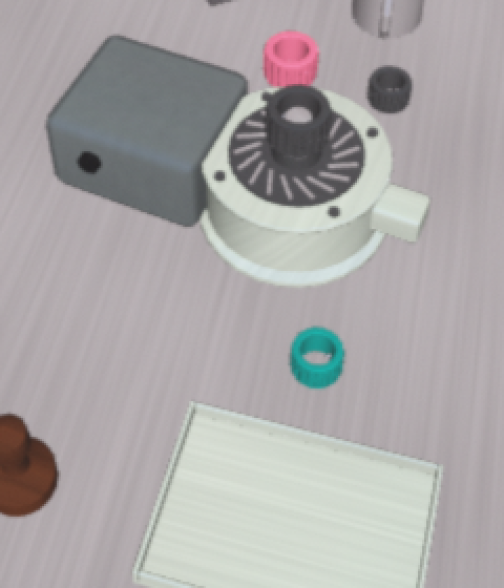

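The four nut-like things in the scene picture are the dark one on the spindle (334,223), pink (262,251), a small dark one on the counter (277,224) and turquoise (395,242). The enlarged crops show that the dark one on the spindle is larger than the small dark one, so it is the one meant. Next I measure it.

Run:
```python
from h import *
from scipy.optimize import least_squares
s=imaging.snapshot("scene"); d=imaging.snapshot("side")
print("tri top",tri((s,334.1,214.1),(d,342,247.6)))
for p in(s,d):
    # silhouette fit: cylinder r27 z .101-.137 extreme points vs mask bbox
    print([ (round(r['score'],2),np.round(r['bbox'],1)) for r in models.trace("nut_center",p)[:4]])
def cyl(p,x,y):
    a=np.linspace(0,2*np.pi,60)
    P=[proj(p,[x+.0265*np.cos(t),y+.0265*np.sin(t),z]) for z in(.137,) for t in a]
    return np.array(P)
x,y=tri((s,334.1,214.1),(d,342,247.6))[0][:2]
for n,p in(("s",s),("d",d)):
    q=cyl(p,x,y); im=p["frame"].copy()
    c=q.mean(0).astype(int); S=8
    crop=cv2.resize(im[c[1]-35:c[1]+35,c[0]-45:c[0]+45],None,fx=S,fy=S,interpolation=2)
    cv2.polylines(crop,[((q-c+[45,35]+.5)*S).astype(int)],True,(0,255,0),1)
    cv2.imwrite(f"pics/fit_{n}.png",crop)
# tray corners
def show(u,v,p,z): return np.round(atz(p,u,v,z),3)
print("tray scene corners z=.018",[show(u,v,s,.018) for u,v in((427.5,217),(480.5,224),(422,277),(479,286))])
for n,p in(("s",s),("d",d)):
  r=models.trace("tray",p)[0]; m=r["pixels"].astype(np.uint8)
  c=max(cv2.findContours(m,0,1)[0],key=cv2.contourArea); b=cv2.minAreaRect(c)
  print(n,b,[show(u,v,p,.015) for u,v in cv2.approxPolyDP(c,8,True)[:,0]], show(*np.argwhere(m).mean(0)[::-1],p,.008))
for t in("jug_mid","tamper_mid"):
  a=[models.trace(t,p)[0]["bbox"] for p in(s,d)]
  print(t,tri((s,*a[0][:2]),(d,*a[1][:2])))
```

```text
tri top (array([0.51665608, 0.00931838, 0.14167273]), np.float64(0.0010309931947039518))
[(0.91, array([261.1, 251.3,  22.7,  24.4])), (0.69, array([397.5, 244.2,  23. ,  16.5])), (0.67, array([277.1, 220.7,  14.1,  15.2])), (0.56, array([335.8, 220.6,  24.5,  30.9]))]
[(0.79, array([351.2, 368.8,  29.4,  24.4])), (0.75, array([341.2, 255.9,  33. ,  36. ])), (0.62, array([383.5, 244.3,  22.7,  21.6])), (0.56, array([337.1, 228.7,  25. ,  28.4]))]
tray scene corners z=.018 [array([0.368, 0.242, 0.018]), array([0.37 , 0.379, 0.018]), array([0.569, 0.232, 0.018]), array([0.572, 0.364, 0.018])]
s ((452.0533447265625, 251.9139404296875), (61.29269790649414, 67.53966522216797), 5.19442892074585) [array([0.365, 0.241, 0.015]), array([0.567, 0.227, 0.015]), array([0.574, 0.36 , 0.015]), array([0.372, 0.374, 0.015])] [0.471 0.304 0.008]Traceback (most recent call last):
  File "<stdin>", line 23, in <module>
IndexError: list index out of range
```

View pics/fit_s.png

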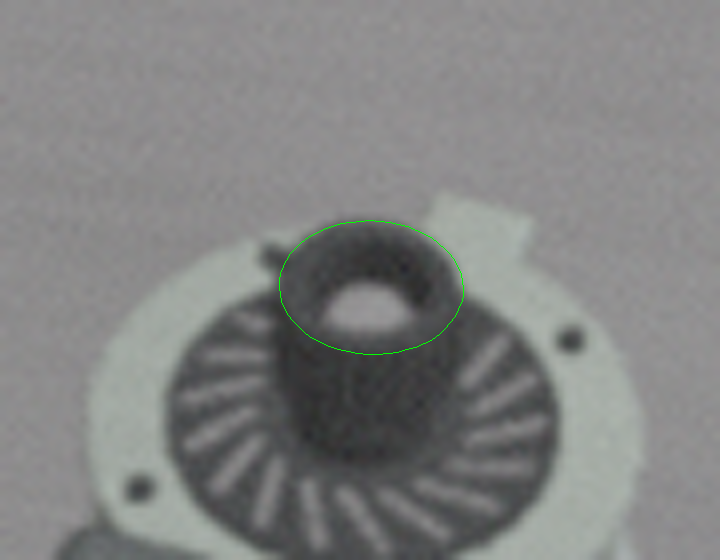

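View pics/fit_d.png

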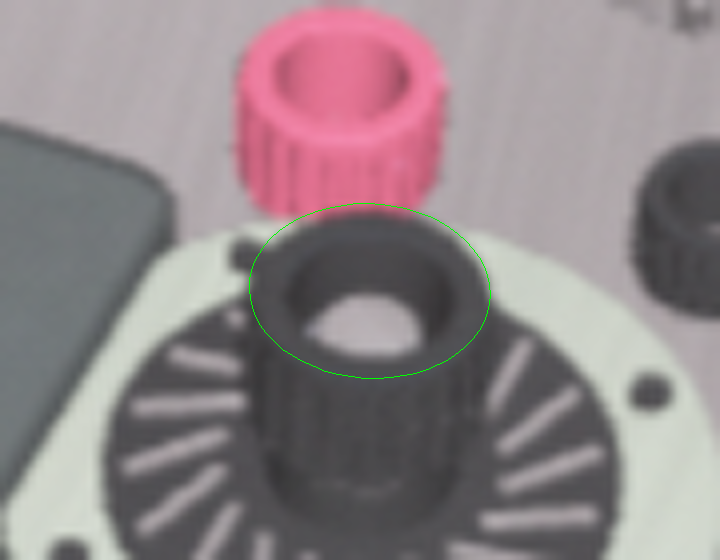

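drive_tool:
  motion:
    - [0, 0, 0, 0.015, -0.03, 0, 0.0854]
    - [0, 0, 0, 0.035, -0.065, 0, 0.0854]
    - [0, 0, 0, 0.06, -0.108, 0, 0.0854]
    - [0, 0, 0, 0.085, -0.15, 0, 0.0854]
    - [0, 0, 0, 0.11, -0.195, 0, 0.0854]

```text
clock: 1.85
tcp_pos: [0.2969, 0.4012, 0.2314]
orientation: [1.006, 1.57, 0.703]
contact_force: [0.5, 0.3, 0.7]
grip_width: 0.085
```

drive_tool:
  motion:
    - [0, 0, 0, 0.022, -0.039, 0, 0.0854]
    - [0, 0, 0, 0.044, -0.078, 0, 0.0854]
    - [0, 0, 0, 0.066, -0.117, 0, 0.0854]
    - [0, 0, 0, 0.088, -0.156, 0, 0.0854]
    - [0, 0, 0, 0.11, -0.195, 0, 0.0854]

```text
clock: 2.35
tcp_pos: [0.4069, 0.206, 0.2315]
orientation: [0.704, 1.57, 0.4]
contact_force: [0.8, 0.8, -0.0]
grip_width: 0.0852
```

drive_tool:
  motion:
    - [0, 0, 0, 0.025, -0.045, 0, 0.0854]
    - [0, 0, 0, 0.05, -0.09, 0, 0.0854]
    - [0, 0, 0, 0.075, -0.135, 0, 0.0854]
    - [0, 0, 0, 0.095, -0.172, 0, 0.0854]
    - [0, 0, 0, 0.109, -0.196, 0, 0.0854]

```text
clock: 2.85
tcp_pos: [0.5166, 0.0086, 0.2314]
orientation: [-0.196, 1.57, -0.501]
contact_force: [0.6, 0.6, 0.7]
grip_width: 0.0854
```

Run:
```python
from h import *
p=imaging.snapshot("wrist"); cv2.imwrite("pics/w1.png",p["frame"])
print(arm.get_state())
for r in models.trace("nut_center",p): print(r['score'],r['bbox'],atz(p,r['bbox'][0],r['bbox'][1],.13))
d=imaging.snapshot("side");s=imaging.snapshot("scene")
for n,q in(("s",s),("d",d)):
  for r in models.trace("tray",q)[:1]:
    m=r["pixels"].astype(np.uint8); print(n,np.round(atz(q,*np.argwhere(m).mean(0)[::-1],.008),3))
im=p["frame"].copy()
for x,y in((.516,.010),):
  for z,c in((.137,(0,255,0)),):
    for rr in(.027,.018):
      q=np.array([proj(p,[x+rr*np.cos(t),y+rr*np.sin(t),z]) for t in np.linspace(0,6.28,60)])
      cv2.polylines(im,[q.astype(int)],True,c,1)
cv2.imwrite("pics/w1o.png",im)
```

```text
{'clock': 2.9, 'joint_positions': array([-1.01880023e-01,  3.43306897e-01,  1.60678156e+00, -1.33083148e-03,
        1.18926605e+00, -1.36563585e+00]), 'dq': array([ 0.07163957, -0.02561243,  0.05336702,  0.00850225, -0.0113681 ,
        0.0894266 ]), 'effort': array([ 14.07105356, -79.76452589, -26.7240268 ,   1.94341265,
         1.77151613,   0.72936958]), 'tcp_pos': array([0.51840935, 0.0064953 , 0.23142626]), 'orientation': array([-0.29954492,  1.56823972, -0.60609129]), 'contact_force': array([ 2.35435921, -3.37688641,  0.49359729]), 'moment': array([-0.12181301, -0.07506259, -0.01663185]), 'grip_width': 0.08529664918349789}
0.93 [180.1, 279.1, 60.5, 55.0] [ 0.51879771 -0.10342276  0.13      ]
0.92 [466.1, 107.1, 58.9, 51.6] [0.46208874 0.1256592  0.13      ]
0.87 [323.8, 232.7, 77.8, 83.6] [0.51627492 0.01155916 0.13      ]
0.55 [154.2, 186.4, 47.1, 45.9] [ 0.44841213 -0.09128386  0.13      ]
s [0.471 0.304 0.008]
d [0.47  0.298 0.008]
```

View pics/w1o.png

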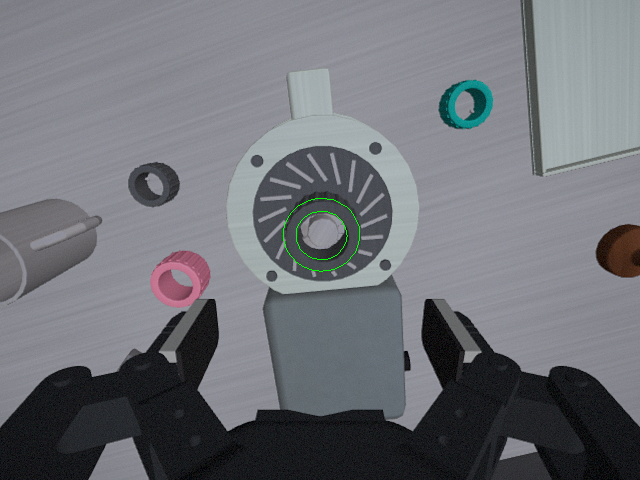

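Run:
```python
from h import *
p=imaging.snapshot("wrist"); print(arm.get_state()['tcp_pos'],arm.get_state()['contact_force'])
im=p["frame"]
c=proj(p,[.516,.010,.137]).astype(int);S=7
crop=cv2.resize(im[c[1]-42:c[1]+42,c[0]-55:c[0]+55],None,fx=S,fy=S,interpolation=2)
for rr,z,col in((.027,.137,(0,255,0)),(.018,.137,(0,255,0)),(.027,.101,(0,0,255))):
  q=np.array([proj(p,[.516+rr*np.cos(t),.010+rr*np.sin(t),z]) for t in np.linspace(0,6.28,60)])
  cv2.polylines(crop,[((q-c+[55,42]+.5)*S).astype(int)],True,col,1)
cv2.imwrite("pics/w2.png",crop)
for t in(.126,): print(proj(p,[.516,.010,t]), proj(p,[.516,.010,.137]),proj(p,[.526,.010,.137]),proj(p,[.516,.020,.137]))
```

```text
[0.51472461 0.01257217 0.23132096] [-0.43717456  0.09029687  0.24729   ]
[317.45881373 235.38301531] [317.36059778 240.1209449 ] [321.5331345  252.71500159] [330.83875611 236.13226814]
```

View pics/w2.png

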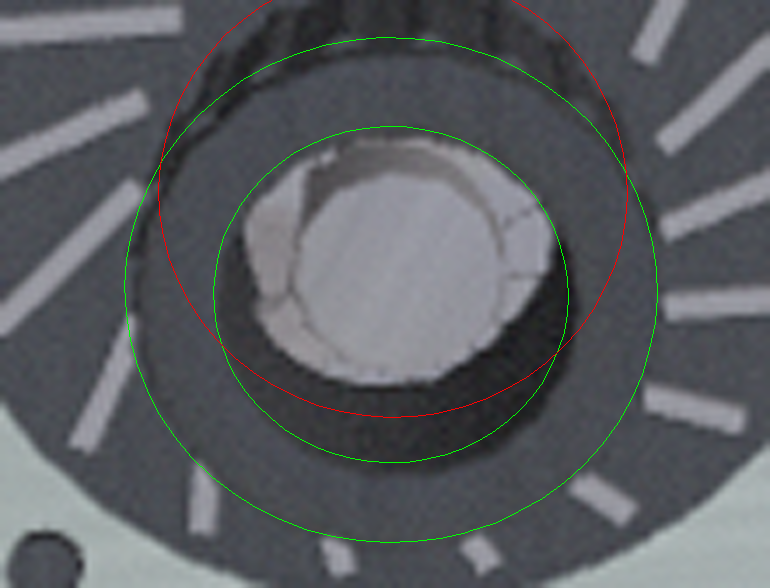

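drive_tool:
  motion:
    - [0, 0, 0, 0.001, 0, -0.015, 0.0854]
    - [0, 0, 0, 0.001, 0, -0.04, 0.0854]
    - [0, 0, 0, 0.001, 0, -0.07, 0.0854]
    - [0, 0, 0, 0.001, 0, -0.09, 0.0854]
    - [0, 0, 0, 0.001, 0, -0.1, 0.0854]

```text
clock: 3.7
tcp_pos: [0.5151, 0.0127, 0.1299]
orientation: [-2.959, 1.569, 3.022]
contact_force: [-0.6, 0.8, 0.4]
grip_width: 0.0854
```

drive_tool:
  motion:
    - [0, 0, 0, 0, 0, -0.01, 0.0854]
    - [0, 0, 0, 0, 0, -0.02, 0.0854]
    - [0, 0, 0, 0, 0, -0.027, 0.0854]
    - [0, 0, 0, 0, 0, -0.027, 0.0854]
    - [0, 0, 0, 0, 0, -0.027, 0.0854]

```text
clock: 4.2
tcp_pos: [0.5164, 0.0117, 0.1045]
orientation: [0.153, 1.571, -0.15]
contact_force: [1.1, 0.1, 0.7]
grip_width: 0.0856
```

Run:
```python
from h import *
p=imaging.snapshot("wrist"); print(arm.get_state())
cv2.imwrite("pics/w3.png",p["frame"]); cv2.imwrite("pics/s3.png",cv2.resize(imaging.snapshot("side")["frame"][150:350,230:470],None,fx=3,fy=3,interpolation=2))
```

```text
{'clock': 4.25, 'joint_positions': array([-9.31047826e-02,  5.13188721e-01,  1.75185874e+00, -2.84256918e-05,
        8.75929603e-01, -1.36004450e+00]), 'dq': array([-0.00086642, -0.00333563,  0.00071955, -0.00057161, -0.00211876,
       -0.00097783]), 'effort': array([ 4.12731757e-02, -7.57554388e+01, -2.46591640e+01,  1.01566544e-03,
       -2.00716947e-02,  8.21766425e-04]), 'tcp_pos': array([0.51651808, 0.01162216, 0.10466928]), 'orientation': array([ 0.1752789 ,  1.57018035, -0.12855952]), 'contact_force': array([-0.81371592,  0.3013054 ,  0.28778706]), 'moment': array([-0.01300028, -0.01669361,  0.01721325]), 'grip_width': 0.08552530268671896}
```

View pics/w3.png

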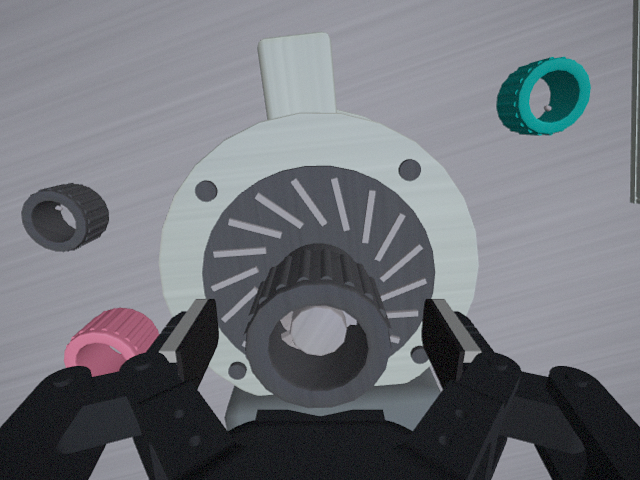

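View pics/s3.png

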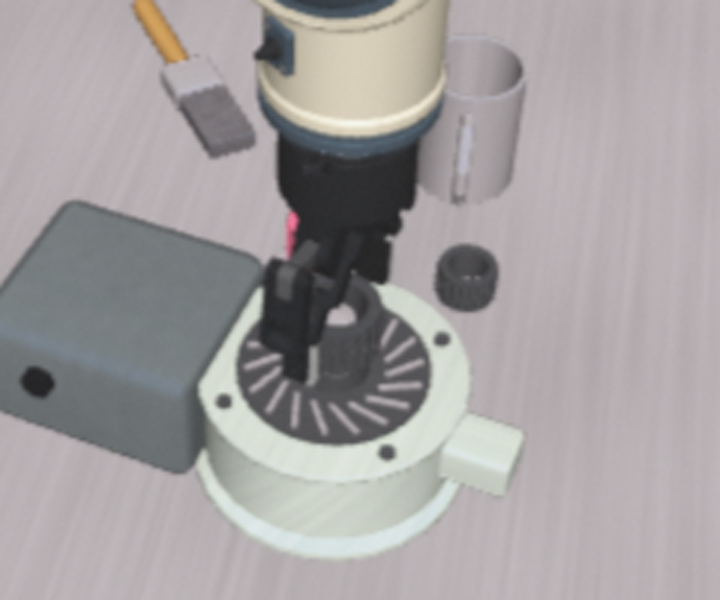

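drive_tool:
  motion:
    - [0, 0, 0, 0, 0, 0, 0.06]
    - [0, 0, 0, 0, 0, 0, 0.06]
    - [0, 0, 0, 0, 0, 0, 0.057]

```text
clock: 4.6
tcp_pos: [0.5163, 0.0117, 0.1044]
orientation: [0.229, 1.571, -0.075]
contact_force: [-0.7, -0.2, -0.0]
grip_width: 0.0568
```

drive_tool:
  motion:
    - [0, 0, 0, 0, 0, 0, 0.055]
    - [0, 0, 0, 0, 0, 0, 0.053]
    - [0, 0, 0, 0, 0, 0, 0.05]
    - [0, 0, 0, 0, 0, 0, 0.04]
    - [0, 0, 0, 0, 0, 0, 0.04]

```text
clock: 5.1
tcp_pos: [0.5163, 0.0114, 0.1045]
orientation: [-0.877, 1.57, -1.181]
contact_force: [-1.1, -3.1, 6.3]
grip_width: 0.0521
```

Run:
```python
from h import *
p=imaging.snapshot("wrist");s=arm.get_state(); print(s)
cv2.imwrite("pics/w4.png",p["frame"])
```

```text
{'clock': 5.15, 'joint_positions': array([-9.33122139e-02,  5.13393746e-01,  1.75228987e+00, -4.34385600e-04,
        8.75752485e-01, -1.36003975e+00]), 'dq': array([ 5.17017125e-04,  9.49356027e-05, -1.29473478e-03,  9.53723857e-04,
        1.64485247e-03, -2.05979934e-04]), 'effort': array([  2.17373282, -73.5639739 , -24.5704025 ,   1.08142599,
        -0.50171686,  -0.07776815]), 'tcp_pos': array([0.51625042, 0.01143529, 0.10446927]), 'orientation': array([-0.92145294,  1.57042778, -1.22524357]), 'contact_force': array([-1.63917213, -3.75997092,  6.01410243]), 'moment': array([-0.77130978,  0.28574508, -0.06801833]), 'grip_width': 0.05228733357962184}
```

View pics/w4.png

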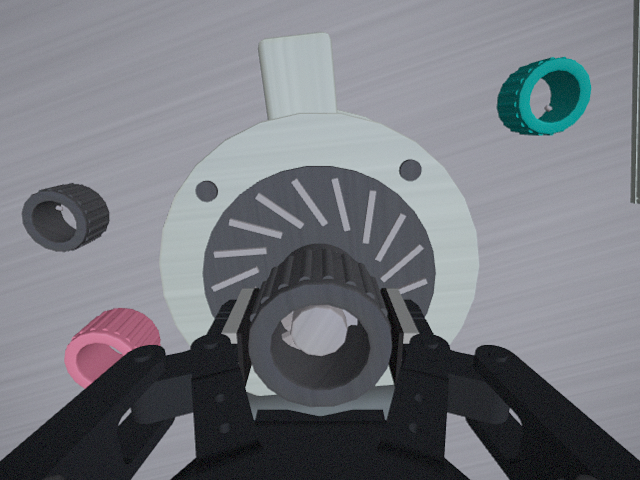

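drive_tool:
  motion:
    - [0, 0, -1.5, 0, 0, 0.0002, 0.04]
    - [0, 0, -3, 0, 0, 0.0004, 0.04]
    - [0, 0, -3, 0, 0, 0.0004, 0.04]

```text
clock: 5.45
tcp_pos: [0.5165, 0.0117, 0.1049]
orientation: [0.344, 1.57, -0.013]
contact_force: [-0.6, -0.9, 4.9]
grip_width: 0.0523
```

drive_tool:
  motion:
    - [0, 0, -2, 0, 0, 0.00015, 0.04]
    - [0, 0, -4, 0, 0, 0.0003, 0.04]
    - [0, 0, -6, 0, 0, 0.0005, 0.04]

```text
clock: 5.75
tcp_pos: [0.5166, 0.0118, 0.1054]
orientation: [0.62, 1.57, 0.157]
contact_force: [-0.1, -0.5, 4.5]
grip_width: 0.0525
```

Run:
```python
from h import *
s=arm.get_state(); print(s['orientation'][0]-s['orientation'][2],s['tcp_pos'],s['contact_force'],s['moment'],s['joint_positions'])
```

```text
0.46227101147845906 [0.51660814 0.01179391 0.10542593] [-0.14180132 -0.48912533  4.5282514 ] [-0.02983163 -0.00269243  0.04430247] [-9.29032785e-02  5.12018752e-01  1.75114882e+00  2.66086430e-04
  8.77624756e-01 -1.20159854e+00]
```

drive_tool:
  motion:
    - [0, 0, -4, 0, 0, 0.0003, 0.04]
    - [0, 0, -8, 0, 0, 0.0007, 0.04]
    - [0, 0, -12, 0, 0, 0.001, 0.04]
    - [0, 0, -12, 0, 0, 0.001, 0.04]

```text
clock: 6.15
tcp_pos: [0.5165, 0.0118, 0.1064]
orientation: [0.905, 1.57, 0.233]
contact_force: [1.2, 0.2, 2.9]
grip_width: 0.0525
```

drive_tool:
  motion:
    - [0, 0, -4, 0, 0, 0.0003, 0.04]
    - [0, 0, -8, 0, 0, 0.0007, 0.04]
    - [0, 0, -12, 0, 0, 0.001, 0.04]
    - [0, 0, -12, 0, 0, 0.001, 0.04]

```text
clock: 6.55
tcp_pos: [0.5163, 0.0117, 0.1072]
orientation: [1.685, 1.571, 0.806]
contact_force: [0.1, -0.4, 1.5]
grip_width: 0.0524
```

drive_tool:
  motion:
    - [0, 0, -4, 0, 0, 0.0003, 0.04]
    - [0, 0, -8, 0, 0, 0.0007, 0.04]
    - [0, 0, -12, 0, 0, 0.001, 0.04]
    - [0, 0, -12, 0, 0, 0.001, 0.04]

```text
clock: 6.95
tcp_pos: [0.5162, 0.0117, 0.1081]
orientation: [-2.615, 1.571, 2.58]
contact_force: [0.2, -0.3, 0.5]
grip_width: 0.0523
```

drive_tool:
  motion:
    - [0, 0, -4, 0, 0, 0.0003, 0.04]
    - [0, 0, -8, 0, 0, 0.0007, 0.04]
    - [0, 0, -12, 0, 0, 0.001, 0.04]
    - [0, 0, -12, 0, 0, 0.001, 0.04]

```text
clock: 7.35
tcp_pos: [0.5162, 0.0117, 0.1091]
orientation: [-2.056, 1.571, 2.931]
contact_force: [-0.0, 0.1, -1.1]
grip_width: 0.0524
```

drive_tool:
  motion:
    - [0, 0, -4, 0, 0, 0.0003, 0.04]
    - [0, 0, -8, 0, 0, 0.0007, 0.04]
    - [0, 0, -12, 0, 0, 0.001, 0.04]
    - [0, 0, -12, 0, 0, 0.001, 0.04]

```text
clock: 7.75
tcp_pos: [0.5164, 0.0117, 0.1102]
orientation: [1.588, 1.571, 0.083]
contact_force: [1.5, -0.1, 1.0]
grip_width: 0.0521
```

drive_tool:
  motion:
    - [0, 0, -4, 0, 0, 0.0003, 0.04]
    - [0, 0, -8, 0, 0, 0.0007, 0.04]
    - [0, 0, -12, 0, 0, 0.001, 0.04]
    - [0, 0, -12, 0, 0, 0.001, 0.04]

```text
clock: 8.15
tcp_pos: [0.5165, 0.0116, 0.1113]
orientation: [1.622, 1.57, -0.092]
contact_force: [1.8, -0.2, 1.3]
grip_width: 0.0523
```

drive_tool:
  motion:
    - [0, 0, -4, 0, 0, 0.0004, 0.04]
    - [0, 0, -8, 0, 0, 0.0008, 0.04]
    - [0, 0, -12, 0, 0, 0.0012, 0.04]
    - [0, 0, -12, 0, 0, 0.0012, 0.04]

```text
clock: 8.55
tcp_pos: [0.5166, 0.0116, 0.1125]
orientation: [1.832, 1.57, -0.092]
contact_force: [2.9, -0.2, 2.7]
grip_width: 0.0524
```

drive_tool:
  motion:
    - [0, 0, -4, 0, 0, 0.0006, 0.04]
    - [0, 0, -8, 0, 0, 0.0012, 0.04]
    - [0, 0, -12, 0, 0, 0.0017, 0.04]
    - [0, 0, -12, 0, 0, 0.0017, 0.04]

```text
clock: 8.95
tcp_pos: [0.5166, 0.0117, 0.1141]
orientation: [2.213, 1.57, 0.08]
contact_force: [5.5, 1.1, 0.3]
grip_width: 0.0523
```

Run:
```python
from h import *
p=imaging.snapshot("wrist");s=arm.get_state(); print(s['contact_force'],s['moment'],s['tcp_pos'],s['joint_positions'])
cv2.imwrite("pics/w5.png",p["frame"]); cv2.imwrite("pics/s5.png",cv2.resize(imaging.snapshot("side")["frame"][150:350,230:470],None,fx=3,fy=3,interpolation=2))
```

```text
[ 3.39076469 -0.08739434  0.56306637] [ 0.09013595 -0.76649406  0.00966712] [0.51658797 0.01167174 0.11410708] [-9.30341725e-02  4.98488345e-01  1.74338996e+00  4.68742681e-05
  8.99081708e-01  4.66975758e-01]
```

View pics/w5.png

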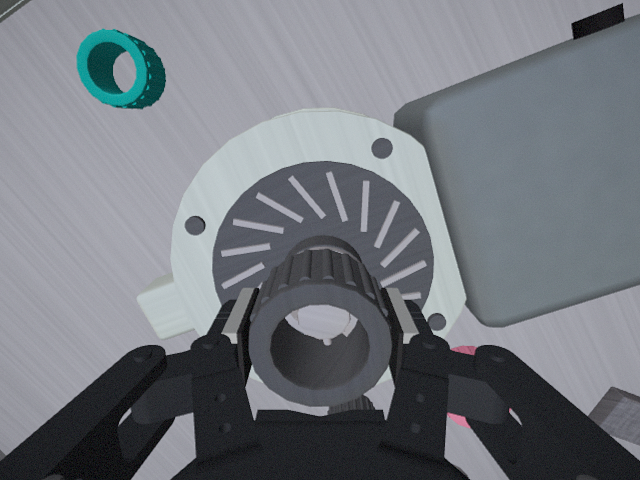

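View pics/s5.png

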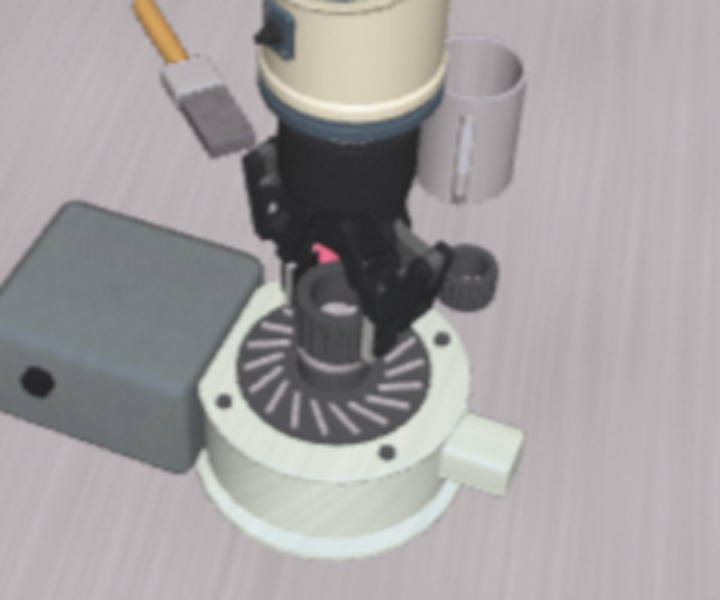

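drive_tool:
  motion:
    - [0, 0, -4, 0.0003, 0, 0.0004, 0.04]
    - [0, 0, -8, 0.0005, 0, 0.0008, 0.04]
    - [0, 0, -12, 0.0005, 0, 0.0013, 0.04]
    - [0, 0, -12, 0.0005, 0, 0.0015, 0.04]

```text
clock: 9.45
tcp_pos: [0.5168, 0.0116, 0.1155]
orientation: [1.539, 1.571, -0.804]
contact_force: [4.4, -0.8, -3.5]
grip_width: 0.0522
```

drive_tool:
  motion:
    - [0, 0, 0, 0, 0, 0.0005, 0.04]
    - [0, 0, 0, 0, 0, 0.001, 0.04]
    - [0, 0, 0, 0, 0, 0.001, 0.04]

```text
clock: 9.75
tcp_pos: [0.5165, 0.0116, 0.1166]
orientation: [-0.656, 1.57, -3.0]
contact_force: [2.3, -1.0, -1.1]
grip_width: 0.0525
```

drive_tool:
  motion:
    - [0, 0, 0, 0, 0, 0.0007, 0.04]
    - [0, 0, 0, 0, 0, 0.0014, 0.04]
    - [0, 0, 0, 0, 0, 0.002, 0.04]
    - [0, 0, 0, 0, 0, 0.002, 0.04]

```text
clock: 10.15
tcp_pos: [0.5164, 0.0117, 0.1186]
orientation: [-0.861, 1.57, 3.076]
contact_force: [0.2, -0.1, -1.8]
grip_width: 0.052
```

Free now: the vertical force is just the nut's weight. I lift it clear slowly.

drive_tool:
  motion:
    - [0, 0, 0, 0, 0, 0.002, 0.04]
    - [0, 0, 0, 0, 0, 0.004, 0.04]
    - [0, 0, 0, 0, 0, 0.006, 0.04]
    - [0, 0, 0, 0, 0, 0.008, 0.04]
    - [0, 0, 0, 0, 0, 0.01, 0.04]

```text
clock: 10.65
tcp_pos: [0.5167, 0.0117, 0.1288]
orientation: [-2.405, 1.571, 1.532]
contact_force: [0.6, 0.0, -2.0]
grip_width: 0.0525
```

drive_tool:
  motion:
    - [0, 0, 0, 0, 0, 0.004, 0.04]
    - [0, 0, 0, 0, 0, 0.008, 0.04]
    - [0, 0, 0, 0, 0, 0.013, 0.04]
    - [0, 0, 0, 0, 0, 0.019, 0.04]
    - [0, 0, 0, 0, 0, 0.025, 0.04]

```text
clock: 11.15
tcp_pos: [0.5168, 0.0117, 0.1542]
orientation: [2.322, 1.571, -0.024]
contact_force: [-0.4, 0.2, -1.5]
grip_width: 0.0525
```

drive_tool:
  motion:
    - [0, 0, 0, 0, 0, 0.006, 0.04]
    - [0, 0, 0, 0, 0, 0.013, 0.04]
    - [0, 0, 0, 0, 0, 0.02, 0.04]
    - [0, 0, 0, 0, 0, 0.023, 0.04]
    - [0, 0, 0, 0, 0, 0.025, 0.04]

```text
clock: 11.65
tcp_pos: [0.5169, 0.0117, 0.179]
orientation: [2.297, 1.57, -0.049]
contact_force: [0.5, 0.2, -2.1]
grip_width: 0.0526
```

Run:
```python
from h import *
p=imaging.snapshot("wrist");s=arm.get_state(); print(s['contact_force'],s['tcp_pos'],s['orientation'],s['joint_positions'])
d=imaging.snapshot("side");sc=imaging.snapshot("scene")
cv2.imwrite("pics/w6.png",p["frame"]); cv2.imwrite("pics/s6.png",cv2.resize(d["frame"][100:350,230:470],None,fx=2.4,fy=2.4,interpolation=2))
# tray outline on scene, candidate pose
for x,y,yaw in((.4705,.302,-.045),):
  c,sn=np.cos(yaw),np.sin(yaw)
  for q,n in((sc,"sc"),(d,"d")):
    im=q["frame"].copy()
    for z,w,h in((.018,.1,.07),(.004,.096,.066),(0,.1,.07)):
      P=np.array([proj(q,[x+c*a-sn*b,y+sn*a+c*b,z]) for a,b in((w,h),(w,-h),(-w,-h),(-w,h))])
      cv2.polylines(im,[P.round().astype(int)],True,(0,0,255),1)
    cr=im[200:300,400:500] if n=="sc" else im[380:480,240:440]
    cv2.imwrite(f"pics/tray_{n}.png",cv2.resize(cr,None,fx=4,fy=4,interpolation=2))
```

```text
[-0.80581961  0.3388067  -1.62522104] [0.51687102 0.0116656  0.1790334 ] [ 2.28503874  1.57033831 -0.06079481] [-9.29805511e-02  4.05717697e-01  1.67531659e+00  1.68948019e-05
  1.06010058e+00  6.82048420e-01]
```

View pics/s6.png

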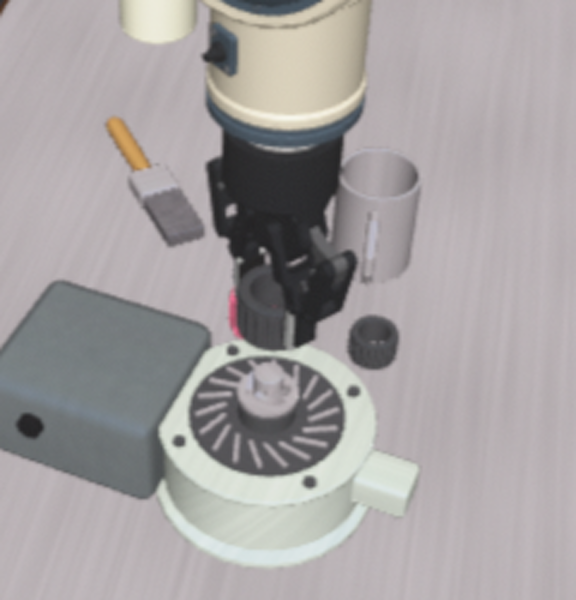

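View pics/tray_sc.png

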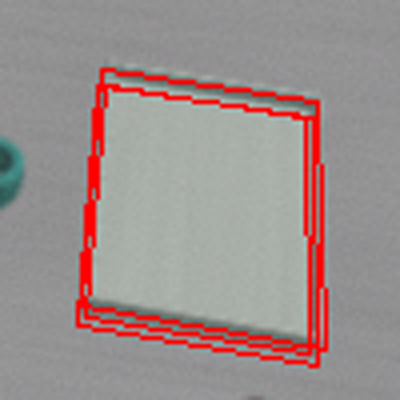

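View pics/tray_d.png

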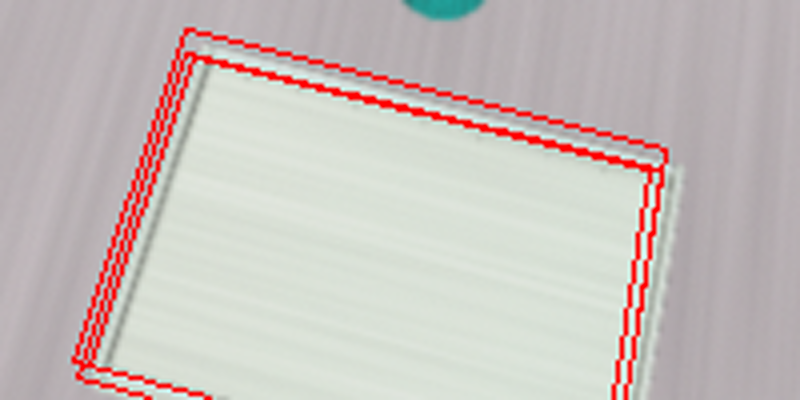

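drive_tool:
  motion:
    - [0, 0, 0, -0.002, 0.015, 0, 0.04]
    - [0, 0, 0, -0.007, 0.045, 0, 0.04]
    - [0, 0, 0, -0.014, 0.08, 0, 0.04]
    - [0, 0, 0, -0.02, 0.115, 0, 0.04]
    - [0, 0, 0, -0.026, 0.15, 0, 0.04]

```text
clock: 12.3
tcp_pos: [0.4898, 0.1637, 0.1784]
orientation: [-0.929, 1.57, 3.008]
contact_force: [0.3, -0.1, -2.7]
grip_width: 0.0522
```

drive_tool:
  motion:
    - [0, 0, 0, -0.006, 0.035, 0, 0.04]
    - [0, 0, 0, -0.012, 0.07, 0, 0.04]
    - [0, 0, 0, -0.018, 0.105, 0, 0.04]
    - [0, 0, 0, -0.022, 0.13, 0, 0.04]
    - [0, 0, 0, -0.024, 0.141, 0, 0.04]

```text
clock: 12.8
tcp_pos: [0.4656, 0.3052, 0.1782]
orientation: [-1.171, 1.57, 2.768]
contact_force: [-0.1, -0.1, -1.2]
grip_width: 0.0525
```

drive_tool:
  motion:
    - [0, 0, 0, 0, 0, -0.01, 0.04]
    - [0, 0, 0, 0, 0, -0.03, 0.04]
    - [0, 0, 0, 0, 0, -0.06, 0.04]
    - [0, 0, 0, 0, 0, -0.085, 0.04]
    - [0, 0, 0, 0, 0, -0.1, 0.04]

```text
clock: 13.3
tcp_pos: [0.4658, 0.301, 0.0761]
orientation: [-0.259, 1.568, -2.606]
contact_force: [0.2, -0.3, -2.3]
grip_width: 0.052
```

drive_tool:
  motion:
    - [0, 0, 0, 0, 0, -0.005, 0.04]
    - [0, 0, 0, 0, 0, -0.015, 0.04]
    - [0, 0, 0, 0, 0, -0.03, 0.04]
    - [0, 0, 0, 0, 0, -0.04, 0.04]
    - [0, 0, 0, 0, 0, -0.042, 0.04]

```text
clock: 13.8
tcp_pos: [0.4664, 0.3023, 0.0358]
orientation: [-0.32, 1.57, -2.666]
contact_force: [0.2, 0.1, -2.1]
grip_width: 0.0524
```

Run:
```python
from h import *
p=imaging.snapshot("wrist");s=arm.get_state(); print(s['contact_force'],s['tcp_pos'],s['orientation'],s['joint_positions'])
d=imaging.snapshot("side");sc=imaging.snapshot("scene")
cv2.imwrite("pics/w7.png",p["frame"]); cv2.imwrite("pics/s7.png",cv2.resize(d["frame"][300:480,230:470],None,fx=3,fy=3,interpolation=2))
cv2.imwrite("pics/sc7.png",cv2.resize(sc["frame"][180:320,380:540],None,fx=4,fy=4,interpolation=2))
```

```text
[-1.43047266 -0.36729569 -1.0974294 ] [0.46656421 0.30242885 0.03605726] [-0.35691352  1.56998968 -2.70292192] [4.67698545e-01 6.61394424e-01 1.70023962e+00 3.32639463e-05
 7.80764916e-01 1.24288698e+00]
```

View pics/w7.png

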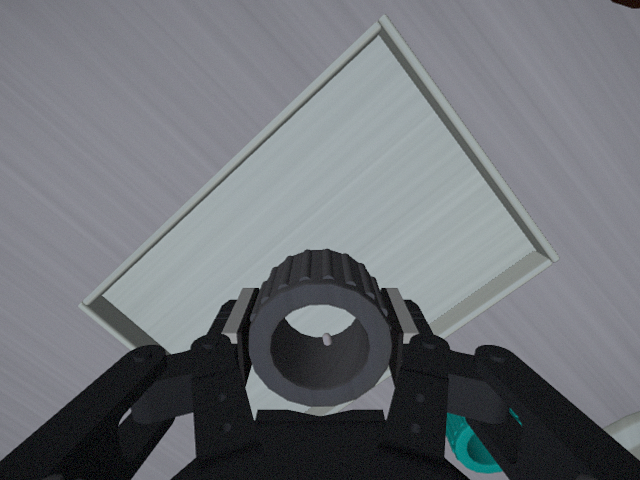

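View pics/s7.png

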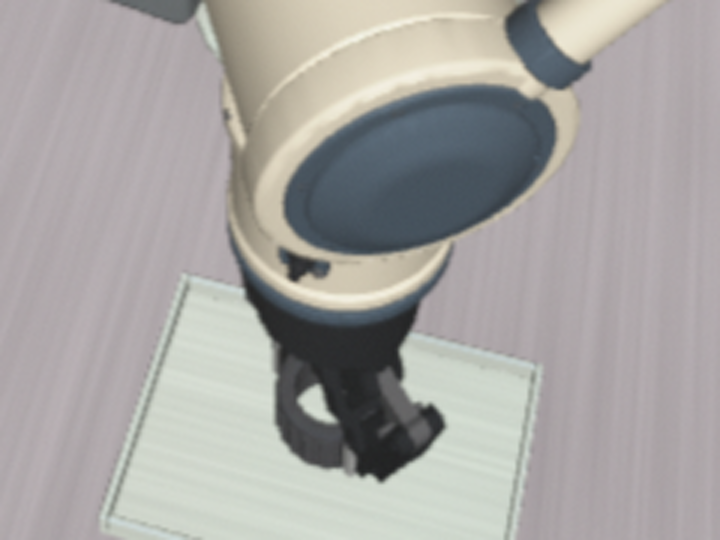

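View pics/sc7.png

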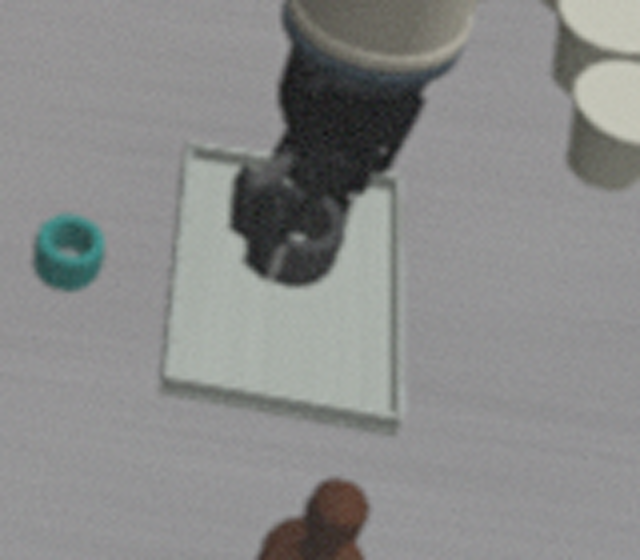

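drive_tool:
  motion:
    - [0, 0, 0, 0, 0, -0.006, 0.04]
    - [0, 0, 0, 0, 0, -0.014, 0.04]
    - [0, 0, 0, 0, 0, -0.021, 0.04]
    - [0, 0, 0, 0, 0, -0.025, 0.04]
    - [0, 0, 0, 0, 0, -0.025, 0.04]

```text
clock: 14.45
tcp_pos: [0.4664, 0.3025, 0.0108]
orientation: [-0.324, 1.57, -2.67]
contact_force: [0.3, 0.7, -1.2]
grip_width: 0.0524
```

drive_tool:
  motion:
    - [0, 0, 0, 0, 0, -0.001, 0.04]
    - [0, 0, 0, 0, 0, -0.002, 0.04]
    - [0, 0, 0, 0, 0, -0.002, 0.04]

```text
clock: 14.75
tcp_pos: [0.4668, 0.3027, 0.0097]
orientation: [2.873, 1.571, 0.527]
contact_force: [0.5, -0.2, -2.3]
grip_width: 0.0524
```

drive_tool:
  motion:
    - [0, 0, 0, 0, 0, -0.0005, 0.04]
    - [0, 0, 0, 0, 0, -0.001, 0.04]
    - [0, 0, 0, 0, 0, -0.001, 0.04]

```text
clock: 15.05
tcp_pos: [0.4667, 0.3027, 0.0086]
orientation: [-2.374, 1.571, 1.564]
contact_force: [0.3, 1.0, -1.3]
grip_width: 0.0522
```

drive_tool:
  motion:
    - [0, 0, 0, 0, 0, -0.0005, 0.04]
    - [0, 0, 0, 0, 0, -0.001, 0.04]
    - [0, 0, 0, 0, 0, -0.001, 0.04]

```text
clock: 15.35
tcp_pos: [0.4667, 0.3027, 0.0075]
orientation: [-0.46, 1.571, -2.806]
contact_force: [0.4, 0.1, -0.9]
grip_width: 0.0522
```

drive_tool:
  motion:
    - [0, 0, 0, 0, 0, -0.0005, 0.04]
    - [0, 0, 0, 0, 0, -0.0005, 0.04]

```text
clock: 15.55
tcp_pos: [0.4668, 0.3027, 0.0074]
orientation: [2.782, 1.571, 0.436]
contact_force: [-1.3, -1.8, 7.2]
grip_width: 0.0522
```

drive_tool:
  motion:
    - [0, 0, 0, 0, 0, 0.0003, 0.054]
    - [0, 0, 0, 0, 0, 0.0003, 0.058]
    - [0, 0, 0, 0, 0, 0.0003, 0.064]
    - [0, 0, 0, 0, 0, 0.0003, 0.07]
    - [0, 0, 0, 0, 0, 0.0003, 0.07]

```text
clock: 16.05
tcp_pos: [0.4668, 0.3027, 0.0074]
orientation: [2.888, 1.571, 0.542]
contact_force: [0.9, 0.6, -0.2]
grip_width: 0.0696
```

drive_tool:
  motion:
    - [0, 0, 0, 0, 0, 0.003, 0.07]
    - [0, 0, 0, 0, 0, 0.012, 0.07]
    - [0, 0, 0, 0, 0, 0.03, 0.07]
    - [0, 0, 0, 0, 0, 0.055, 0.07]
    - [0, 0, 0, 0, 0, 0.085, 0.07]

```text
clock: 16.55
tcp_pos: [0.4663, 0.3025, 0.0934]
orientation: [-0.328, 1.57, -2.674]
contact_force: [-0.0, 0.2, -0.3]
grip_width: 0.07
```

drive_tool:
  motion:
    - [0, 0, 0, 0, 0, 0.03, 0.07]
    - [0, 0, 0, 0, 0, 0.06, 0.07]
    - [0, 0, 0, -0.02, 0, 0.09, 0.07]
    - [0, 0, 0, -0.03, 0, 0.1, 0.07]
    - [0, 0, 0, -0.03, 0, 0.1, 0.07]

```text
clock: 17.05
tcp_pos: [0.4362, 0.3029, 0.1941]
orientation: [2.871, 1.568, 0.526]
contact_force: [0.3, -0.0, -0.5]
grip_width: 0.0693
```

Run:
```python
from h import *
s=arm.get_state(); print(s['contact_force'],s['tcp_pos'],s['clock'])
p=imaging.snapshot("wrist");sc=imaging.snapshot("scene");d=imaging.snapshot("side")
cv2.imwrite("pics/w8.png",p["frame"]); cv2.imwrite("pics/sc8.png",sc["frame"]);cv2.imwrite("pics/d8.png",d["frame"])
for r in models.trace("nut_center",p): print(round(r['score'],2),r['bbox'],atz(p,*r['bbox'][:2],.022))
for r in models.trace("tray",p): print(round(r['score'],2),r['bbox'])
im=p["frame"]
for rr,z in((.027,.04),(.027,.004)):
  q=np.array([proj(p,[.467+rr*np.cos(t),.3025+rr*np.sin(t),z]) for t in np.linspace(0,6.28,60)])
  cv2.polylines(im,[q.astype(int)],True,(0,255,0),1)
cv2.imwrite("pics/w8o.png",im)
```

```text
[ 0.27182229 -0.03678076 -0.48547087] [0.43617823 0.30293374 0.19408667] 17.05
0.67 [438.4, 281.1, 49.9, 49.6] [0.46969069 0.17098489 0.022     ]
0.63 [345.6, 191.0, 67.5, 67.0] [0.46551251 0.29960825 0.022     ]
0.65 [343.9, 174.4, 267.8, 251.2]
```

View pics/w8o.png

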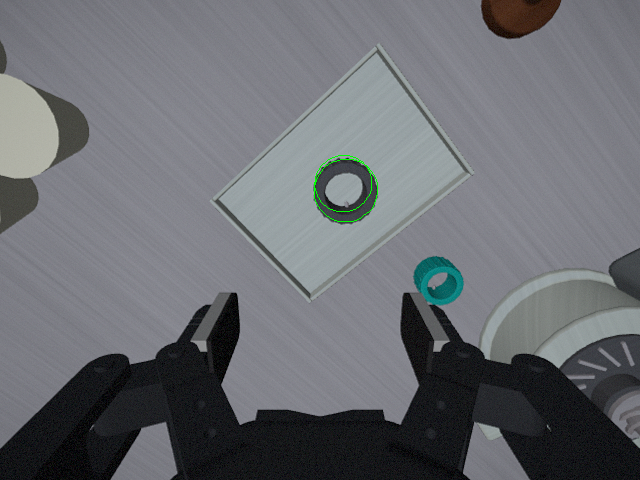

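View pics/sc8.png

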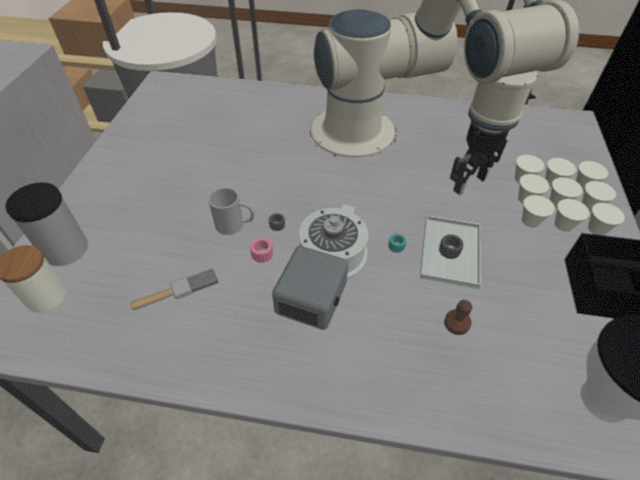

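The nut stands upright in the middle of the tray (wrist picture 345,190; scene 452,245). The spindle is bare, the jug, tamper and brush are where they were, and the gripper is clear.

Run:
```python
from cell import arm
print(arm.close_job())
```

```text
the job is handed in; nothing more can be done
None
```

I unscrewed the dark ring nut from the spindle, set it down upright near the middle of the parts tray, and handed the job in at about 17 s of the 64 s allowed.

- **Unscrewing:** I gripped the nut and turned it clockwise about 117° (2 rad), raising the tool about 5–6 mm per rad as it climbed. The vertical force readings were between about -3.5 and +6 N. It then lifted straight off carrying only its own weight, about 1.5–2 N.
- **Placing:** I lowered it until it touched the tray floor with about 7 N, opened the fingers and backed off about 190 mm.
- **Last checks:** The final wrist and scene pictures show the nut upright at about (0.467, 0.301), within 5 mm of my estimate of the tray centre. The jug, tamper and brush look unmoved, and the wrist force reads about zero.
- **What disagreed:** The detector places the nut about 3 mm lower in y than the tool position at release, and the side and scene cameras put the tray centre a few mm apart. Both differences are well inside the tolerances.
- **Not checked:** I could not measure the force between nut and grinder directly, only through the wrist sensor at the end of each move. I took a final side picture but did not look at it.

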